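Lay a turbocharger core in its cradle and close the keeper

TASK

Push the standing turbocharger core over with the fingertips so that it tips down into the V-shaped trough of its cradle and lies there lengthwise, nose away from the plate end it stood on. Then push the cradle's hinged keeper arm over from its open side until it comes down and rests on the core's waist. Only push: do not lift or carry the core, leave the other things on the bench where they are, and back off at the end.

Things in the scene. Friction and masses are not known exactly. Their poses are not given: they have to be found in the camera images.
- cradle: Fixed grey cradle; plate 230 mm (x) by 160 mm (y -70 to +90), 10 mm thick. Origin on the bench under the trough line, z up. Its x axis runs along the trough, away from the bare plate end where the core stands (near x = -72 mm, y = 0). Its +y side, with the keeper's post (x 21, y 68, up to z = 92 mm), looks roughly to the robot. Its place and yaw vary.
- trough_mid (a point): Middle of the trough floor below the keeper: cradle x 21, y 0, z 10 mm (the plate's top). The aluminium V trough runs from x = -29 to +111 mm: flat floor 36 mm wide, side boards sloping outward at 45 degrees up to z = 47 mm at y = +-55 mm.
- core: Turbocharger core, 0.5 to 0.85 kg, round, 128 mm long, standing loose. Origin: centre of its underside; z along its length to the nose (up at the start). Foot flange 72 mm diameter, z 0 to 16 mm; waist 48 mm, to z = 94; upper flange 68 mm, z 94 to 110; thin nose to 128. Tilted over about 33 degrees it falls by itself. Lying in the trough its axis is about 45 mm above the bench.
- core_middle (a point): Point on the core's axis 55 mm from its underside, at the middle of the waist.
- core_nose (a point): Tip of the core's nose, on its axis 128 mm from the underside.
- keeper (a joint): Angle (rad) of the keeper arm about an axis parallel to the cradle's x. 0: leaning back 0.70 rad from upright to the cradle's +y side; 0.70: upright; 2.27: level, pointing to the cradle's -y, its pad on the waist of a core in the trough. Range 0 to 2.6; starts open at 0.2 to 0.5. Hinge friction (0.045 N m) holds it within about 35 degrees of upright; beyond that it falls.
- keeper_hinge (a point): Hinge axis of the keeper at the middle of the arm's width: x = 21, y = 68, z = 80 mm in the cradle.
- keeper_tip (a point): Free end of the keeper: middle of its cross rod (12 mm thick, 44 mm long, along the cradle's x), 115 mm from the hinge axis. The arm is a steel bar 22 mm wide and 8 mm thick, 0.12 kg.
- bushing: Bystander: loose steel ring 42 mm diameter, 38 mm tall, near the robot side of the cradle. Origin: centre of its underside.
- spanner: Bystander: spanner 150 mm long lying beyond the cradle. Origin: its middle, on the bench.
- spray_can: Bystander: white spray can 58 mm diameter, 170 mm tall, standing left. Origin: centre of its underside.
- cup: Bystander: white cup 72 mm diameter, 75 mm tall, left. Origin: centre of its underside.
- carton: Bystander: small white carton 55 x 45 x 110 mm, standing right. Origin: centre of its underside.
- housing: Bystander: aluminium compressor housing, 90 mm diameter, 50 mm tall with a side outlet, right. Origin: centre of its underside.
- screwdriver: Bystander: screwdriver 180 mm long lying at the far left. Origin: its middle, on the bench.

How it is judged:
On the way, in this order (a step that is already met when the one before it is completed fails the run):
1. the core lies lengthwise in the trough, the keeper still open (angle between core's own z axis and vertical between 1.4 and 1.74 rad and y of core_middle in the frame of cradle between -0.012 and 0.012 m and z of core_middle in the frame of cradle between 0.038 and 0.056 m and x of core_middle in the frame of cradle between -0.004 and 0.046 m and x of core_nose in the frame of cradle above 0.065 m and value of joint keeper below 1 rad), for 0.2 s.
2. the keeper is down on the core's waist (angle between core's own z axis and vertical between 1.4 and 1.74 rad and y of core_middle in the frame of cradle between -0.012 and 0.012 m and z of core_middle in the frame of cradle between 0.038 and 0.056 m and x of core_middle in the frame of cradle between -0.004 and 0.046 m and x of core_nose in the frame of cradle above 0.065 m and value of joint keeper between 2.12 and 2.42 rad), for 0.2 s.
At the end, for the whole second after the job is handed in: The core lies in the trough: axis within 10 degrees of level, middle within 12 mm of the centre line, 38 to 56 mm above the bench and within 25 mm of the keeper along the trough, nose to the cradle's +x. The keeper (joint 2.12 to 2.42) rests on it. All at rest (all of step 2 and contact force between keeper and core above 0.05 N and linear speed of core below 0.02 m/s and velocity of joint keeper between -0.05 and 0.05 rad/s); the robot touches nothing.
It fails at once if the core is lifted or carried (height (world z) of core_middle above 0.105 m or height (world z) of core above 0.085 m).
It fails at once if another thing on the bench is disturbed (moved more than 20 mm) (distance of any of bushing, spanner, spray_can, cup, carton, housing, screwdriver from where it was at the start of the episode above 0.02 m).
It also fails if it takes over 48 s, if anything falls off the work surface, if the arm or the gripper's body presses on something with over 40 N, if the wrist force passes 120 N, or if a joint passes its speed limit or range.

ROBOT

A 6-joint arm with a two-finger parallel gripper is mounted at the origin on the work surface. World frame = base frame: x ahead of the robot, y to its left, z up, the work surface at z = 0. Lengths are in m, angles in rad, forces in N, time in s.
With the tool pointing down it reaches from about 0.225 to 0.725 m from the base axis. Payload 3.1 kg.
Tool frame: the origin (TCP) lies on the centre line of the jaws, within the pads' length; the fingertips stand 11 mm ahead of it and the grasp point (between the pads) lies 8 mm behind it (tips_ahead is the z of the fingertips in the tool frame, in m); z points along the fingers, y is the direction in which the jaws open and shut (so a half turn about z gives the same grasp; the last joint's range is limited). The gripper opens to 85 mm and grips with 20 to 120 N. Pads are 22 mm wide; open, the fingers measure 114 mm over their backs; the gripper's body (76 mm by 85 mm) begins 54 mm behind the grasp point. The pads swing forward as they close: fully open they stand 13 mm farther back than shut.
Start: joints at [1.158, 0.048, 0.099, 1.622, 0, 1.443], TCP at [0.148, 0.504, 0.242] pointing down, gripper open.
Joint ranges: [-2.91, 2.91], [-0.99, 1.94], [-1.21, 1.42], [-2.12, 2.29], [-1.49, 1.47], [-3.14, 3.14]. Speed limits (rad/s): [2.79, 2.79, 3.14, 3.14, 3.14, 3.14].

INTERFACE

Orientations are given as a 3x3 rotation matrix whose columns are the frame's x, y, z axes.
In Python, from bench import read_state, snapshot, sign_off, tips_ahead gives the robot as it stands.
- The arm moves only by the shell command python3 -m pendant 'ROWS' [FORCE]. ROWS is JSON, a list of rows, each an object with "turn": the turn, a rotation vector about the tool's x, y, z in rad, a list of three; "dp": the shift along the tool's x, y, z in mm, a list of three; "grip": the opening, from -1 (shut) to 1 (fully open). A call has 1 to 10 rows; each row is the pose to reach, as a shift and turn from the pose commanded when the call began, along the tool's axes at that moment; what a row does not reach only later rows make up. A row lasts 1/8 s, in which the tool goes at most 62.5 mm and 10.7 degrees, less where a joint would pass 70% of its speed; a pose out of reach is approached as far as the arm can. A call with a gripper value outside its range is refused whole. The fingers move at their own pace and stop on an object; FORCE is the grip in N (left out, the last holds). Time passes only in rows, so rows that repeat a pose let the fingers close. It gives the time, the measured TCP pose, the force and the opening at its end, in the units of the state.
- read_state(): the state, without advancing time (a new reading comes with each control period).
- snapshot(name): name is "scene" or "top" or "wrist"; returns a dict with "img" (400x640x3 uint8, blue, green, red), "mtx" (3x3 intrinsics, pixels), "world_to_cam" (4x4, takes a point from world to camera coordinates). Camera axes: x right, y down, z forward; pixel columns grow to the right and rows downward; lengths in m; the calibration is good to about 2 mm. A picture is of the moment at which its call begins. There is no depth.
- sign_off(): hands the job in, once; it reports no verdict.
The state is a dict: "clock": time; "qpos": joint angles; "qvel": joint speeds; "tau": joint torques, N m; "ee_pos": TCP position; "tcp_rot": TCP orientation; "contact_force": force on the tool from outside, world axes, zero at the start; "ft_torque": the same for the moment, N m; "gripper_width": opening from 0.0 (shut) to 1.0 (fully open).
Only numpy, scipy, OpenCV 4.12 (cv2) and the standard library are available. Lean on these libraries where they do the work, as an engineer would, in place of code of your own. Each camera call takes 0.05 s, during which the arm holds its last target.

## Working session

There is one attempt and no reset: what is moved stays moved. The work goes in short steps, Python scripts to look and compute and a shell command to move; the robot and the scene stay as the last step left them, time stands still between calls to the robot, and variables do not carry over. Pictures are saved under pics/ and viewed, and the job is handed in when it is done.

```bash
ls; mkdir -p pics
python3 - <<'E'
from bench import *
import cv2
s=read_state();print(s, tips_ahead)
for n in("scene","top","wrist"):
    d=snapshot(n);cv2.imwrite(f"pics/a_{n}.png",d["img"]);print(n,d["mtx"].tolist(),d["world_to_cam"].round(4).tolist())
E
```

```text
pics
{'clock': 0.0, 'qpos': array([1.15820657e+00, 4.87417695e-02, 9.75701502e-02, 1.62202243e+00,
       1.90224629e-05, 1.44300897e+00]), 'qvel': array([ 6.62989465e-05, -1.41279009e-03, -2.66532628e-04, -3.43782483e-04,
       -5.80474044e-04,  1.79805384e-04]), 'tau': array([-6.45797754e-04, -3.38779879e+01,  3.20016146e+01,  2.03131879e-02,
       -1.23016584e-04, -1.68298506e-06]), 'ee_pos': array([0.14726454, 0.50329474, 0.24110795]), 'tcp_rot': array([[-9.59717025e-01,  2.80966677e-01, -9.78871284e-04],
       [ 2.80968195e-01,  9.59714584e-01, -2.18888837e-03],
       [ 3.24432355e-04, -2.37574513e-03, -9.99997125e-01]]), 'contact_force': array([ 1.07130402, -1.02618038, -0.39214582]), 'ft_torque': array([-0.0168891 , -0.06690108,  0.02774088]), 'gripper_width': 1.0004587768754774} 0.011
scene [[447.7999748256525, 0.0, 318.6234439439801], [0.0, 447.7999748256525, 198.91172545573448], [0.0, 0.0, 1.0]] [[0.8977, 0.4405, -0.0121, -0.5273], [0.3473, -0.7241, -0.5959, -0.1405], [-0.2713, 0.5307, -0.803, 1.5067], [0.0, 0.0, 0.0, 1.0]]
top [[509.69450492551863, 0.0, 323.0000611050803], [0.0, 509.69450492551863, 203.20884131521026], [0.0, 0.0, 1.0]] [[0.0248, -0.9997, 0.0077, -0.0159], [-0.9977, -0.0253, -0.0623, 0.6089], [0.0624, -0.0061, -0.998, 1.5636], [0.0, 0.0, 0.0, 1.0]]
wrist [[298.5991175627499, 0.0, 324.0565407052222], [0.0, 298.5991175627499, 200.92691660986242], [0.0, 0.0, 1.0]] [[0.2804, 0.9599, -0.0031, -0.5247], [0.9197, -0.2678, 0.2871, -0.0374], [0.2748, -0.0834, -0.9579, 0.3805], [0.0, 0.0, 0.0, 1.0]]
```

View pics/a_scene.png

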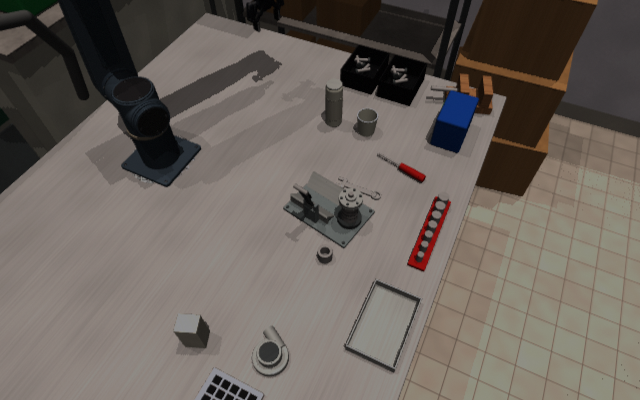

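View pics/a_top.png

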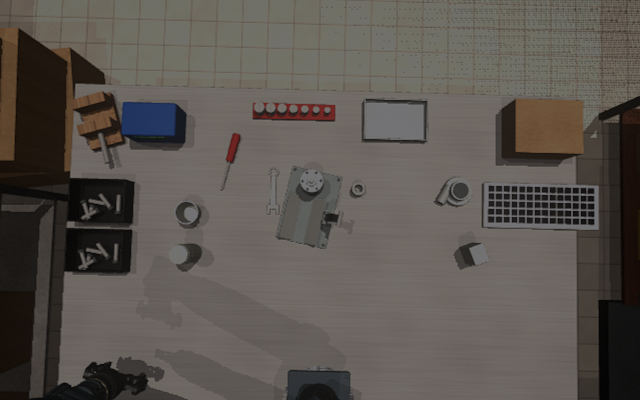

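View pics/a_wrist.png

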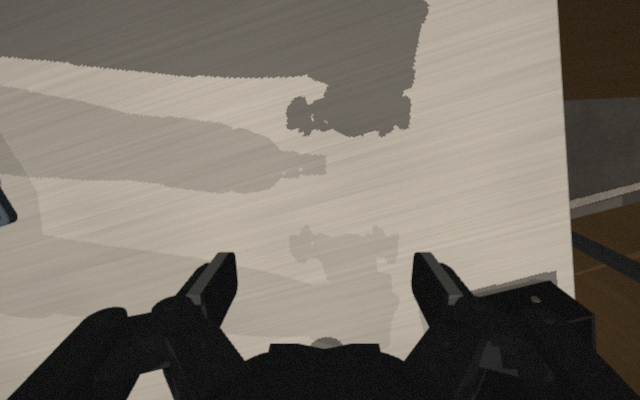

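Run:
```python
import cv2
a=cv2.imread("pics/a_top.png")[150:260,250:380];cv2.imwrite("pics/b_top.png",cv2.convertScaleAbs(cv2.resize(a,None,fx=6,fy=5.4,interpolation=cv2.INTER_CUBIC),alpha=1.5))
a=cv2.imread("pics/a_scene.png")[165:265,270:390];cv2.imwrite("pics/b_scene.png",cv2.convertScaleAbs(cv2.resize(a,None,fx=6,fy=6,interpolation=cv2.INTER_CUBIC),alpha=1.5))
```

```text
(no output)
```

View pics/b_top.png

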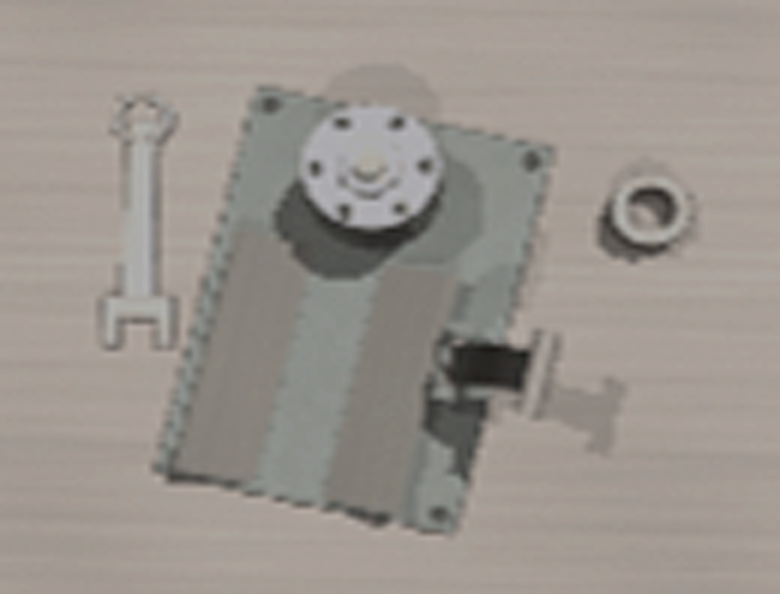

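View pics/b_scene.png

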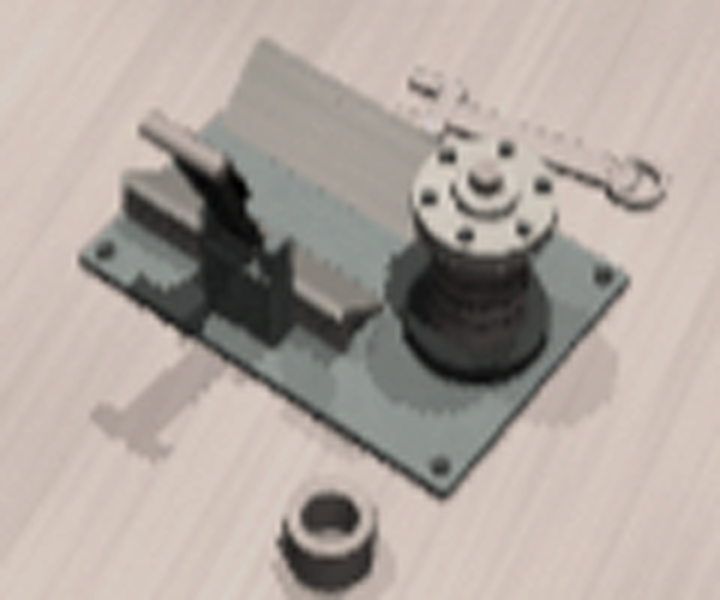

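```bash
cat > h.py <<'E'
import numpy as np, cv2
CAM={"scene":([447.8,318.62,198.91],[[0.8977,0.4405,-0.0121,-0.5273],[0.3473,-0.7241,-0.5959,-0.1405],[-0.2713,0.5307,-0.803,1.5067]]),
"top":([509.69,323.0,203.21],[[0.0248,-0.9997,0.0077,-0.0159],[-0.9977,-0.0253,-0.0623,0.6089],[0.0624,-0.0061,-0.998,1.5636]])}
def ray(c,u,v):
    (f,cx,cy),M=CAM[c];M=np.array(M);R=M[:,:3];o=-R.T@M[:,3];return o,R.T@np.array([(u-cx)/f,(v-cy)/f,1])
def onz(c,u,v,z):
    o,d=ray(c,u,v);return o+d*(z-o[2])/d[2]
def proj(c,p):
    (f,cx,cy),M=CAM[c];M=np.array(M);q=M[:,:3]@p+M[:,3];return f*q[0]/q[2]+cx,f*q[1]/q[2]+cy
def tri(c1,a,c2,b):
    o1,d1=ray(c1,*a);o2,d2=ray(c2,*b)
    A=np.stack([d1,-d2],1);s=np.linalg.lstsq(A,o2-o1,rcond=None)[0];p,q=o1+d1*s[0],o2+d2*s[1];return (p+q)/2,np.linalg.norm(p-q)
E
python3 - <<'E'
from h import *
T=lambda x,y:(250+x/6,150+y/5.4)
S=lambda x,y:(270+x/6,165+y/6)
# corners plate top, cradle coords: far end x=-115(?) 
tc=[T(258,90),T(552,148),T(455,528),T(160,470)]
sc=[S(628,282),S(443,488),S(82,260)]
tp=np.array([onz("top",*p,.01) for p in tc]);sp=np.array([onz("scene",*p,.01) for p in sc])
print(tp.round(4));print("scene R-far(-y?),R..",sp.round(4))
for a,b in((0,1),(1,2),(2,3),(3,0)):print(np.linalg.norm(tp[a]-tp[b]))
print([np.linalg.norm(sp[i]-sp[i+1]) for i in(0,1)])
print("core flange top",onz("top",*T(370,165),.12),onz("scene",*S(484,193),.12),"nose",onz("top",*T(372,161),.138),onz("scene",*S(487,176),.138))
print("bushing",onz("top",*T(650,210),.038),onz("scene",*S(330,515),.038))
print("spanner",onz("top",*T(145,110),.0),onz("top",*T(138,340),.0))
print("rod", tri("top",T(543,375),"scene",S(183,148)))
E
```

```text
[[ 0.722   0.0962  0.01  ]
 [ 0.6921 -0.0582  0.01  ]
 [ 0.4712 -0.0129  0.01  ]
 [ 0.5007  0.1407  0.01  ]]
scene R-far(-y?),R.. [[ 0.73    0.0933  0.01  ]
 [ 0.6954 -0.056   0.01  ]
 [ 0.4758 -0.0137  0.01  ]]
0.15727474954668963
0.22551069054359194
0.15639467364626472
0.2257425676219516
[np.float64(0.15333434612733998), np.float64(0.22361440235164584)]
core flange top [0.66806118 0.03467568 0.12      ] [0.67097076 0.0357176  0.12      ] nose [0.66830734 0.03346067 0.138     ] [0.6729781  0.03253124 0.138     ]
bushing [ 0.65475034 -0.10801194  0.038     ] [ 0.66026222 -0.10724259  0.038     ]
spanner [0.71008655 0.15578583 0.        ] [0.57567026 0.15529755 0.        ]
rod (array([ 0.55712057, -0.04771516,  0.18737724]), np.float64(0.005540499774365963))
```

```bash
python3 -m pendant '[{"dp":[-40,-17,0],"turn":[0,0,0],"grip":-1},{"dp":[-80,-35,0],"turn":[0,0,0],"grip":-1},{"dp":[-120,-52,0],"turn":[0,0,0],"grip":-1},{"dp":[-160,-70,0],"turn":[0,0,0],"grip":-1},{"dp":[-200,-87,0],"turn":[0,0,-0.03],"grip":-1},{"dp":[-240,-104,0],"turn":[0,0,-0.05],"grip":-1},{"dp":[-280,-122,0],"turn":[0,0,-0.07],"grip":-1},{"dp":[-320,-139,0],"turn":[0,0,-0.084],"grip":-1},{"dp":[-360,-157,0],"turn":[0,0,-0.084],"grip":-1},{"dp":[-400,-174,0],"turn":[0,0,-0.084],"grip":-1}]' 30; python3 -c "
from bench import *;s=read_state();print(s['ee_pos'],s['tcp_rot'].round(4),s['qpos'])"
```

```text
clock: 1.4
ee_pos: [0.4833, 0.2233, 0.2419]
tcp_rot: [[-0.98, 0.2, -0.001], [0.2, 0.98, -0.0], [0.001, -0.0, -1.0]]
contact_force: [-0.3, 0.9, 0.6]
gripper_width: -0.0
[0.4832998  0.2233408  0.24188256] [[-9.799e-01  1.996e-01 -7.000e-04]
 [ 1.996e-01  9.799e-01 -0.000e+00]
 [ 7.000e-04 -2.000e-04 -1.000e+00]] [3.06798310e-01 6.79762928e-02 1.19217030e-01 1.62268912e+00
 1.69519885e-04 5.07778123e-01]
```

```bash
python3 -m pendant '[{"dp":[-40,-21,0],"turn":[0,0,0],"grip":-1},{"dp":[-80,-43,0],"turn":[0,0,0],"grip":-1},{"dp":[-120,-64,0],"turn":[0,0,0],"grip":-1},{"dp":[-160,-86,0],"turn":[0,0,0],"grip":-1},{"dp":[-200,-107,10],"turn":[0,0,0],"grip":-1},{"dp":[-240,-129,20],"turn":[0,0,0],"grip":-1},{"dp":[-274,-147,35],"turn":[0,0,0],"grip":-1},{"dp":[-274,-147,35],"turn":[0,0,0],"grip":-1},{"dp":[-274,-147,35],"turn":[0,0,0],"grip":-1}]'; python3 -c "
from bench import *;import cv2
s=read_state();print(s['ee_pos'],s['tcp_rot'].round(4),s['qpos'])
for n in('scene','top'):
  d=snapshot(n);cv2.imwrite('pics/c_%s.png'%n,d['img'])
a=cv2.imread('pics/c_scene.png')[100:265,250:430];cv2.imwrite('pics/c1.png',cv2.convertScaleAbs(cv2.resize(a,None,fx=3.6,fy=3.6,interpolation=2),alpha=1.7))
a=cv2.imread('pics/c_top.png')[130:280,240:400];cv2.imwrite('pics/c2.png',cv2.convertScaleAbs(cv2.resize(a,None,fx=4,fy=4,interpolation=2),alpha=1.7))
"
```

```text
clock: 2.52
ee_pos: [0.7212, 0.026, 0.2066]
tcp_rot: [[-0.98, 0.2, -0.002], [0.2, 0.98, 0.001], [0.002, 0.0, -1.0]]
contact_force: [-0.4, 0.5, 1.1]
gripper_width: 0.001
[0.72118641 0.02602773 0.20660151] [[-9.799e-01  1.995e-01 -1.800e-03]
 [ 1.995e-01  9.799e-01  6.000e-04]
 [ 1.900e-03  2.000e-04 -1.000e+00]] [-5.69719165e-02  6.07183911e-01  7.24864714e-01  1.69032707e+00
  4.95080806e-04  1.43911939e-01]
```

View pics/c1.png

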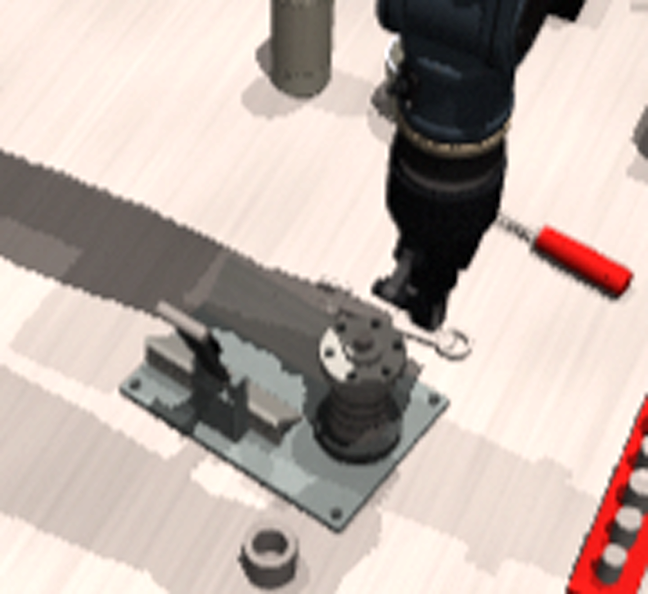

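View pics/c2.png

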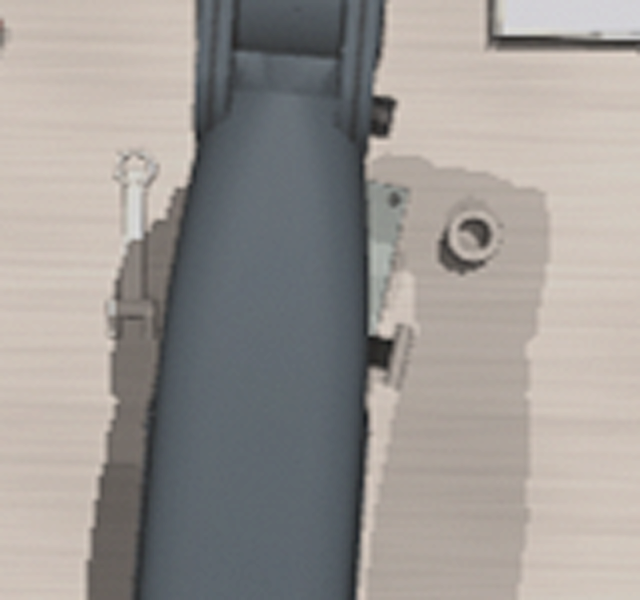

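```bash
python3 -m pendant '[{"dp":[-4,0,20],"turn":[0,0,0],"grip":-1},{"dp":[-5,0,40],"turn":[0,0,0],"grip":-1},{"dp":[-5,0,60],"turn":[0,0,0],"grip":-1},{"dp":[-5,0,72],"turn":[0,0,0],"grip":-1},{"dp":[-5,0,72],"turn":[0,0,0],"grip":-1}]'; python3 -c "
from bench import *;import cv2
d=snapshot('scene');cv2.imwrite('pics/d_s.png',cv2.convertScaleAbs(cv2.resize(d['img'][100:265,250:430],None,fx=3.6,fy=3.6,interpolation=2),alpha=1.7))
d=snapshot('wrist');cv2.imwrite('pics/d_w.png',cv2.convertScaleAbs(d['img'],alpha=1.7))
"
```

```text
clock: 3.25
ee_pos: [0.7257, 0.0255, 0.135]
tcp_rot: [[-0.98, 0.199, -0.001], [0.199, 0.98, 0.0], [0.001, -0.0, -1.0]]
contact_force: [0.3, -0.5, 0.7]
gripper_width: -0.001
```

View pics/d_s.png

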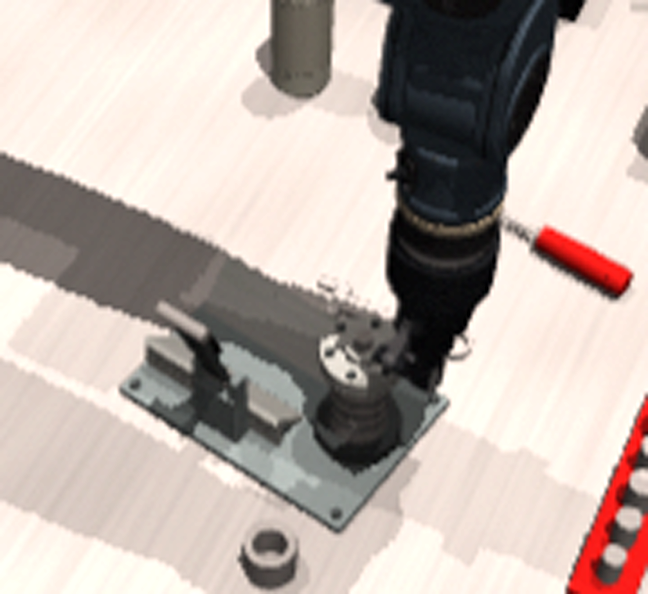

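View pics/d_w.png

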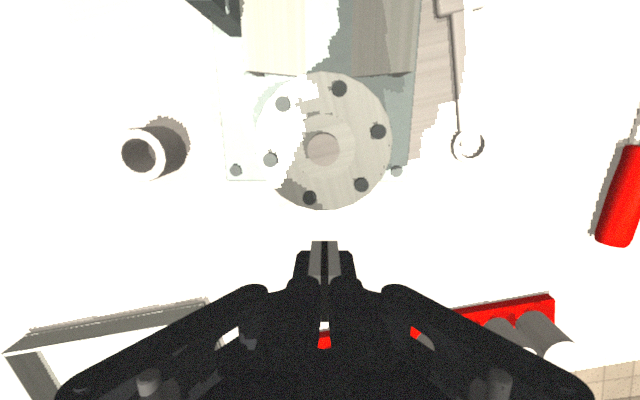

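```bash
python3 -m pendant '[{"dp":[0,0,10],"turn":[0,0,0],"grip":-1},{"dp":[0,0,18],"turn":[0,0,0],"grip":-1},{"dp":[5,0,18],"turn":[0,0,0],"grip":-1},{"dp":[10,0,18],"turn":[0,0,0],"grip":-1},{"dp":[15,0,18],"turn":[0,0,0],"grip":-1},{"dp":[20,0,18],"turn":[0,0,0],"grip":-1},{"dp":[25,0,17],"turn":[0,0,0],"grip":-1},{"dp":[30,0,16],"turn":[0,0,0],"grip":-1},{"dp":[30,0,16],"turn":[0,0,0],"grip":-1}]'; python3 -c "
from bench import *;import cv2
d=snapshot('scene');cv2.imwrite('pics/e_s.png',cv2.convertScaleAbs(cv2.resize(d['img'][100:265,250:430],None,fx=3.6,fy=3.6,interpolation=2),alpha=1.7))
d=snapshot('wrist');cv2.imwrite('pics/e_w.png',cv2.convertScaleAbs(d['img'],alpha=1.4))
"
```

```text
clock: 4.47
ee_pos: [0.6961, 0.031, 0.119]
tcp_rot: [[-0.98, 0.199, -0.002], [0.199, 0.98, 0.0], [0.002, -0.0, -1.0]]
contact_force: [3.6, -0.5, 1.8]
gripper_width: 0.001
```

View pics/e_s.png

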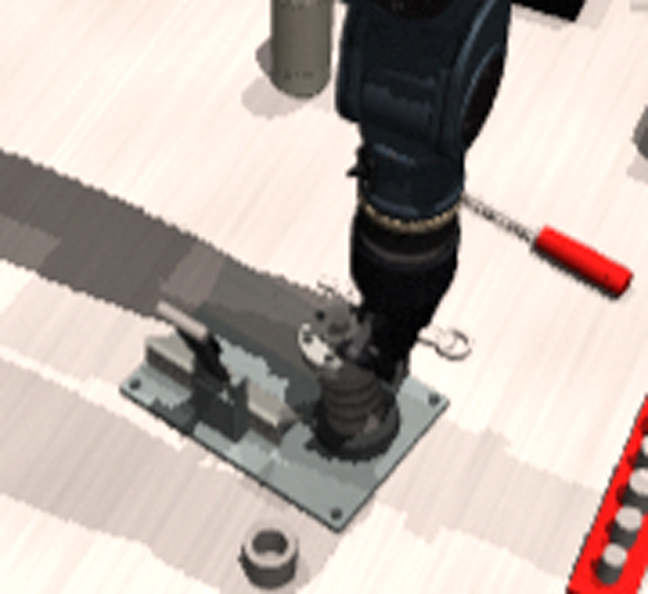

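View pics/e_w.png

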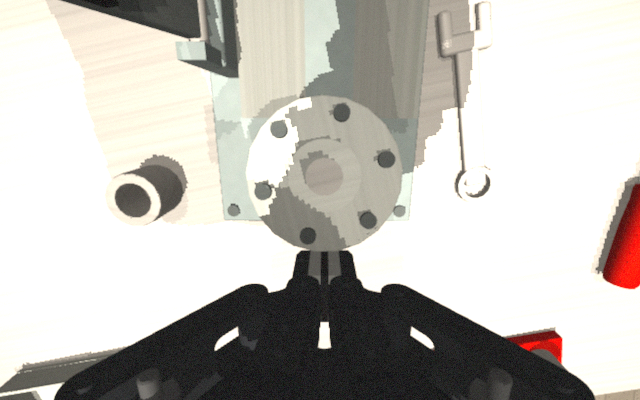

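The core is tilting straight (flange centre near col 323 in the wrist view, in line with the fingers), so I continue.

```bash
python3 -m pendant '[{"dp":[5,0,-2],"turn":[0,0,0],"grip":-1},{"dp":[10,0,-4],"turn":[0,0,0],"grip":-1},{"dp":[15,0,-6],"turn":[0,0,0],"grip":-1},{"dp":[20,0,-8],"turn":[0,0,0],"grip":-1},{"dp":[25,0,-10],"turn":[0,0,0],"grip":-1},{"dp":[30,0,-11],"turn":[0,0,0],"grip":-1},{"dp":[35,0,-12],"turn":[0,0,0],"grip":-1},{"dp":[39,0,-12],"turn":[0,0,0],"grip":-1},{"dp":[39,0,-12],"turn":[0,0,0],"grip":-1}]'; python3 -c "
from bench import *;import cv2
d=snapshot('scene');cv2.imwrite('pics/f_s.png',cv2.convertScaleAbs(cv2.resize(d['img'][100:265,250:430],None,fx=3.6,fy=3.6,interpolation=2),alpha=1.7))
d=snapshot('wrist');cv2.imwrite('pics/f_w.png',cv2.convertScaleAbs(d['img'],alpha=1.4))
"
```

```text
clock: 5.7
ee_pos: [0.6586, 0.0387, 0.1314]
tcp_rot: [[-0.98, 0.199, -0.0], [0.199, 0.98, 0.0], [0.0, 0.0, -1.0]]
contact_force: [-0.3, 0.9, -0.4]
gripper_width: 0.001
```

View pics/f_s.png

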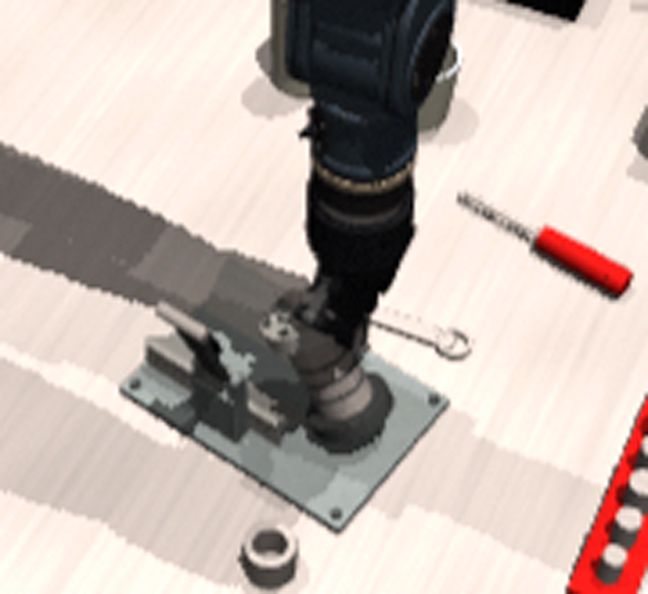

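View pics/f_w.png

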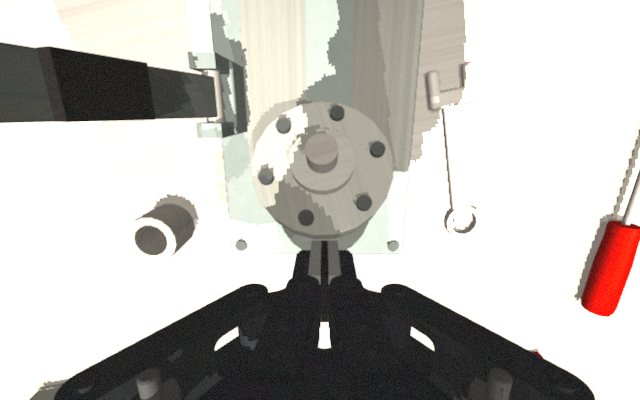

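```bash
python3 -m pendant '[{"dp":[4,0,-1],"turn":[0,0,0],"grip":-1},{"dp":[8,0,-2],"turn":[0,0,0],"grip":-1},{"dp":[12,0,-3],"turn":[0,0,0],"grip":-1},{"dp":[16,0,-4],"turn":[0,0,0],"grip":-1},{"dp":[16,0,-4],"turn":[0,0,0],"grip":-1},{"dp":[16,0,-4],"turn":[0,0,0],"grip":-1}]'; python3 -c "
from bench import *;import cv2
d=snapshot('scene');cv2.imwrite('pics/g_s.png',cv2.convertScaleAbs(cv2.resize(d['img'][100:265,250:430],None,fx=3.6,fy=3.6,interpolation=2),alpha=1.7))
d=snapshot('wrist');cv2.imwrite('pics/g_w.png',cv2.convertScaleAbs(d['img'],alpha=1.4))
"
```

```text
clock: 6.55
ee_pos: [0.6434, 0.0417, 0.1354]
tcp_rot: [[-0.98, 0.199, 0.0], [0.199, 0.98, -0.0], [-0.0, 0.0, -1.0]]
contact_force: [-0.4, -0.1, 0.8]
gripper_width: -0.0
```

View pics/g_s.png

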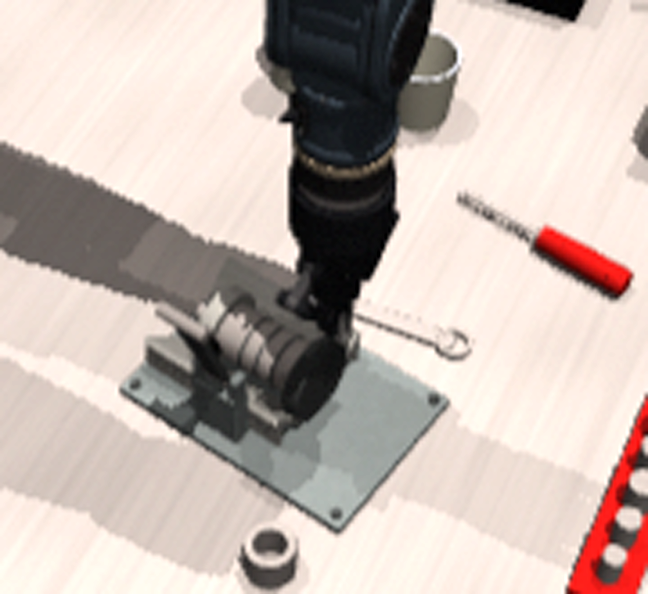

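View pics/g_w.png

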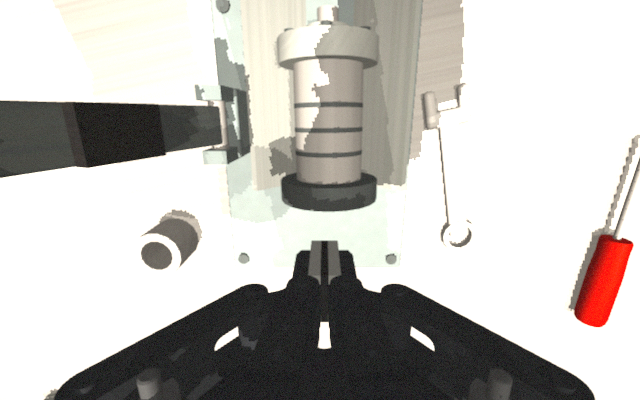

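```bash
cat >> h.py <<'E'
O=np.array([0.600,0.0508]);yaw=np.radians(168.5);C=np.array([[np.cos(yaw),-np.sin(yaw)],[np.sin(yaw),np.cos(yaw)]])
def cr(p):return np.r_[C.T@(np.asarray(p)[:2]-O),p[2]]
def wrist(d,u,v,z):
    M=d["world_to_cam"];R=M[:3,:3];o=-R.T@M[:3,3];K=d["mtx"];r=R.T@np.linalg.solve(K,[u,v,1]);return o+r*(z-o[2])/r[2]
E
python3 - <<'E'
from h import *;from bench import *
d=snapshot("wrist")
for n,u,v,z in(("foot rimL",283,203,.045),("foot rimR",376,202,.045),("flL",280,65,.045),("flR",378,60,.045),("nose",326,8,.045),("hingeL end",205,88,.08),("hingeR",205,158,.08),("plate -x,+y screw",244,258,.01),("screw -y",391,258,.01),("screw farx",222,5,.01),("troughL",255,187,.01),("troughR",408,185,.047)):
    print(n,cr(wrist(d,u,v,z)).round(4))
E
```

```text
foot rimL [-0.0392  0.0314  0.045 ]
foot rimR [-0.0383 -0.0411  0.045 ]
flL [0.0597 0.0296 0.045 ]
flR [ 0.0628 -0.0374  0.045 ]
nose [ 0.0938 -0.0019  0.045 ]
hingeL end [0.0424 0.0695 0.08  ]
hingeR [0.0012 0.0742 0.08  ]
plate -x,+y screw [-0.105   0.0758  0.01  ]
screw -y [-0.1048 -0.0646  0.01  ]
screw farx [0.1059 0.0762 0.01  ]
troughL [-0.0351  0.0607  0.01  ]
troughR [-0.0242 -0.0644  0.047 ]
```

```bash
python3 -m pendant '[{"dp":[-5,0,-40],"turn":[0,0,0],"grip":-1},{"dp":[0,0,-85],"turn":[0,0,0],"grip":-1},{"dp":[0,0,-120],"turn":[0,0,0],"grip":-1},{"dp":[20,-50,-120],"turn":[0,0,0],"grip":-1},{"dp":[45,-100,-120],"turn":[0,0,0],"grip":-1},{"dp":[65,-150,-120],"turn":[0,0,0],"grip":-1},{"dp":[65,-150,-120],"turn":[0,0,0],"grip":-1},{"dp":[65,-150,-85],"turn":[0,0,0],"grip":-1},{"dp":[65,-150,-50],"turn":[0,0,0],"grip":-1},{"dp":[65,-150,-45],"turn":[0,0,0],"grip":-1}]'; python3 -c "
from bench import *;import cv2
d=snapshot('scene');cv2.imwrite('pics/i_s.png',cv2.convertScaleAbs(cv2.resize(d['img'][100:265,250:430],None,fx=3.6,fy=3.6,interpolation=2),alpha=1.7))
d=snapshot('wrist');cv2.imwrite('pics/i_w.png',cv2.convertScaleAbs(d['img'],alpha=1.4))
"
```

```text
clock: 7.95
ee_pos: [0.5481, -0.091, 0.177]
tcp_rot: [[-0.98, 0.199, -0.006], [0.199, 0.98, 0.002], [0.006, 0.001, -1.0]]
contact_force: [0.7, -0.1, 0.2]
gripper_width: -0.002
```

View pics/i_s.png

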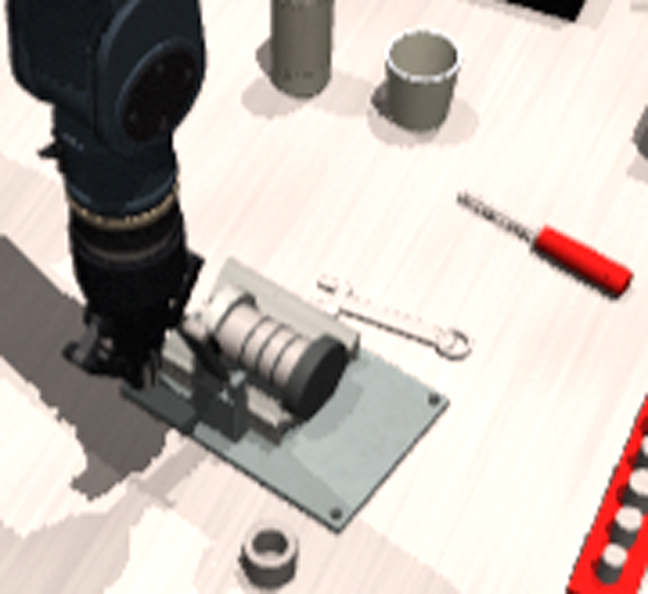

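View pics/i_w.png

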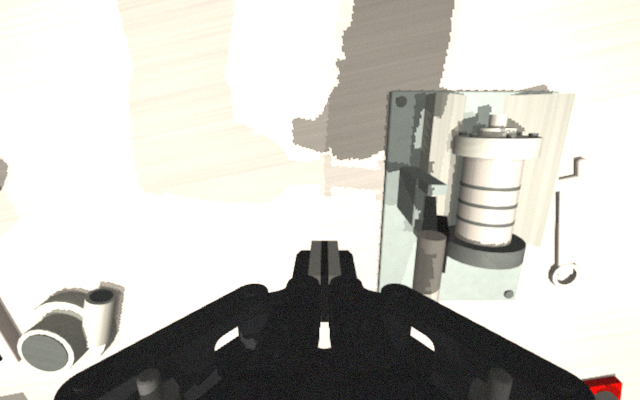

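Run:
```python
from h import *;from bench import *
d=snapshot("wrist");s=read_state()
print("tcp",cr(s["ee_pos"]))
for u,v in((415,265),(445,262),(430,236),(427,300)):print(cr(wrist(d,u,v,.19)).round(4))
```

```text
tcp [0.02014023 0.14977021 0.18128736]
[0.0273 0.107  0.19  ]
[0.0288 0.0935 0.19  ]
[0.0416 0.1016 0.19  ]
[0.0088 0.0997 0.19  ]
```

```bash
python3 -m pendant '[{"dp":[2,10,8],"turn":[0,0,0],"grip":-1},{"dp":[2,20,8],"turn":[0,0,0],"grip":-1},{"dp":[2,26,8],"turn":[0,0,0],"grip":-1},{"dp":[2,32,8],"turn":[0,0,0],"grip":-1},{"dp":[2,38,8],"turn":[0,0,0],"grip":-1},{"dp":[2,44,8],"turn":[0,0,0],"grip":-1},{"dp":[2,50,8],"turn":[0,0,0],"grip":-1},{"dp":[2,56,8],"turn":[0,0,0],"grip":-1},{"dp":[2,62,8],"turn":[0,0,0],"grip":-1},{"dp":[2,68,8],"turn":[0,0,0],"grip":-1}]'; python3 -c "
from bench import *;import cv2
d=snapshot('scene');cv2.imwrite('pics/j_s.png',cv2.convertScaleAbs(cv2.resize(d['img'][100:265,250:430],None,fx=3.6,fy=3.6,interpolation=2),alpha=1.7))
d=snapshot('wrist');cv2.imwrite('pics/j_w.png',cv2.convertScaleAbs(d['img'],alpha=1.4))
"
```

```text
clock: 9.35
ee_pos: [0.5613, -0.0248, 0.1722]
tcp_rot: [[-0.98, 0.199, -0.0], [0.199, 0.98, 0.0], [0.0, 0.0, -1.0]]
contact_force: [-0.1, 0.2, 0.2]
gripper_width: 0.001
```

View pics/j_s.png

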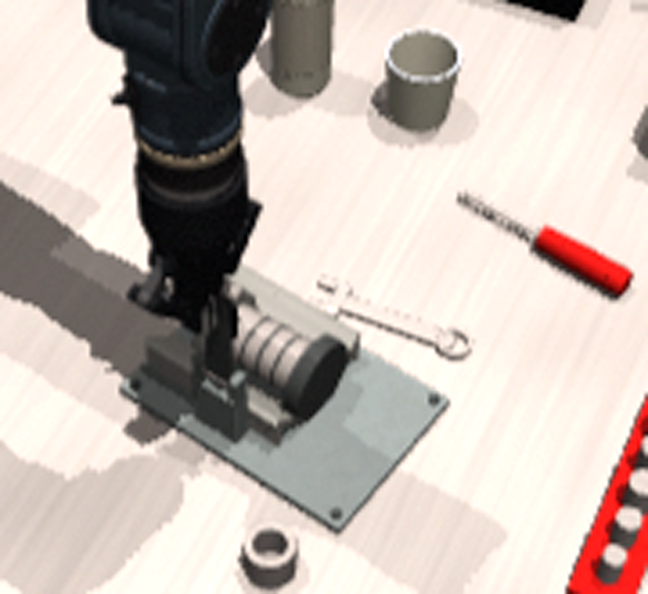

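View pics/j_w.png

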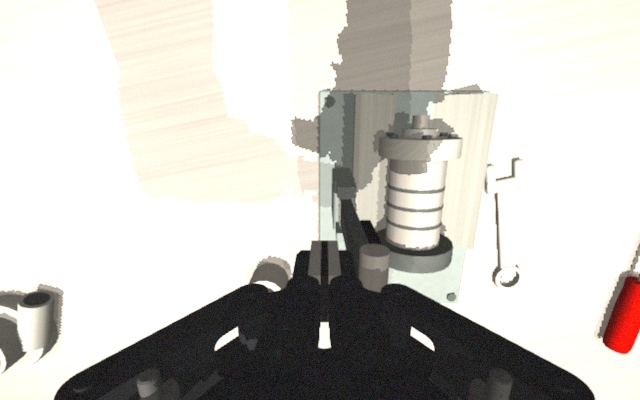

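```bash
python3 -m pendant '[{"dp":[0,5,0],"turn":[0,0,0],"grip":-1},{"dp":[0,10,0],"turn":[0,0,0],"grip":-1},{"dp":[0,15,0],"turn":[0,0,0],"grip":-1},{"dp":[0,20,1],"turn":[0,0,0],"grip":-1},{"dp":[0,25,2],"turn":[0,0,0],"grip":-1},{"dp":[0,30,4],"turn":[0,0,0],"grip":-1},{"dp":[0,35,6],"turn":[0,0,0],"grip":-1},{"dp":[0,40,8],"turn":[0,0,0],"grip":-1}]'; python3 -c "
from bench import *;import cv2
d=snapshot('scene');cv2.imwrite('pics/k_s.png',cv2.convertScaleAbs(cv2.resize(d['img'][100:265,250:430],None,fx=3.6,fy=3.6,interpolation=2),alpha=1.7))
d=snapshot('wrist');cv2.imwrite('pics/k_w.png',cv2.convertScaleAbs(d['img'],alpha=1.4))
"
```

```text
clock: 10.45
ee_pos: [0.5693, 0.0143, 0.1641]
tcp_rot: [[-0.98, 0.199, -0.0], [0.199, 0.98, 0.0], [0.0, 0.0, -1.0]]
contact_force: [0.3, 0.2, 0.3]
gripper_width: -0.0
```

View pics/k_s.png

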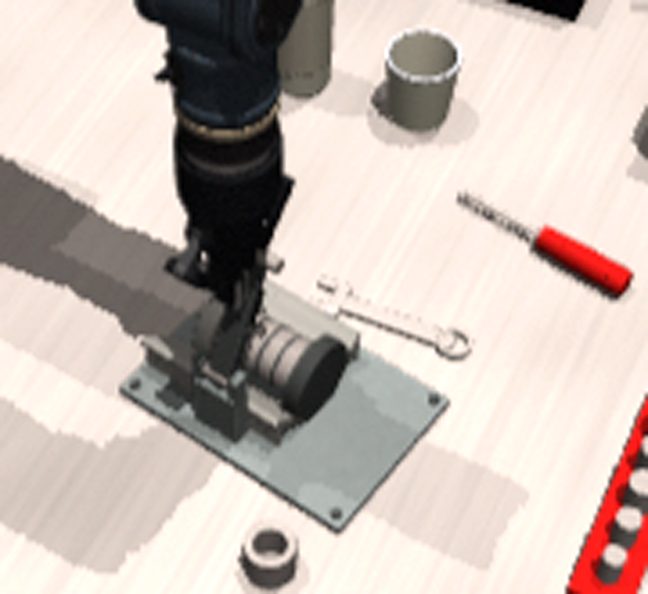

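View pics/k_w.png

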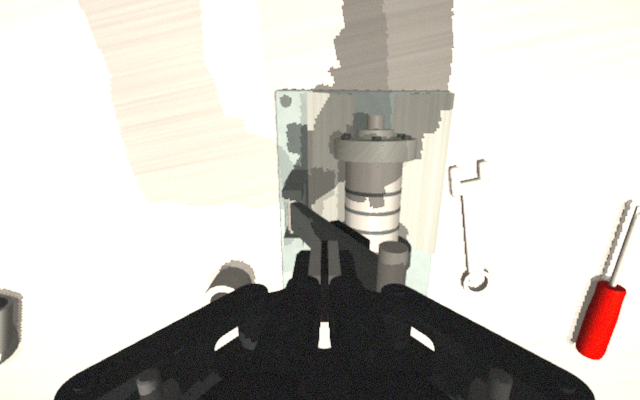

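```bash
python3 -m pendant '[{"dp":[0,5,2],"turn":[0,0,0],"grip":-1},{"dp":[0,10,4],"turn":[0,0,0],"grip":-1},{"dp":[0,15,5],"turn":[0,0,0],"grip":-1},{"dp":[0,20,6],"turn":[0,0,0],"grip":-1},{"dp":[0,24,6],"turn":[0,0,0],"grip":-1},{"dp":[0,24,6],"turn":[0,0,0],"grip":-1}]'; python3 -c "
from bench import *;import cv2
d=snapshot('scene');cv2.imwrite('pics/l_s.png',cv2.convertScaleAbs(cv2.resize(d['img'][100:265,250:430],None,fx=3.6,fy=3.6,interpolation=2),alpha=1.7))
d=snapshot('wrist');cv2.imwrite('pics/l_w.png',cv2.convertScaleAbs(d['img'],alpha=1.4))
"
```

```text
clock: 11.3
ee_pos: [0.5741, 0.0378, 0.1584]
tcp_rot: [[-0.98, 0.199, 0.0], [0.199, 0.98, -0.0], [-0.0, 0.0, -1.0]]
contact_force: [-0.6, 0.1, 0.3]
gripper_width: 0.001
```

View pics/l_s.png

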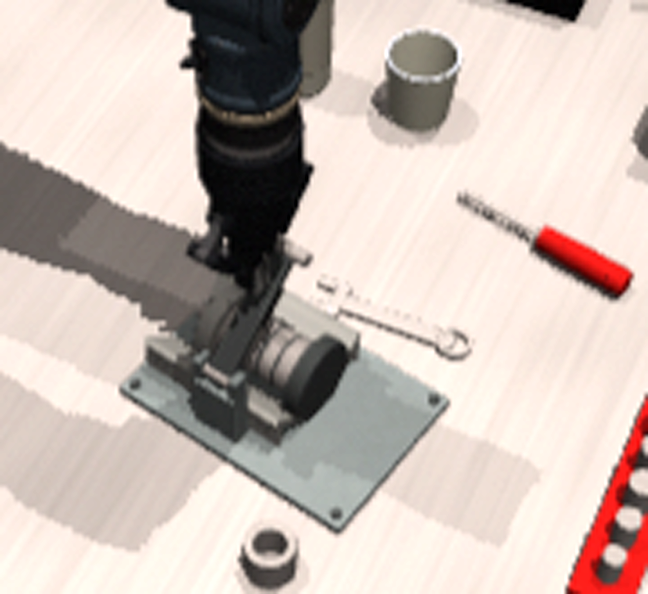

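View pics/l_w.png

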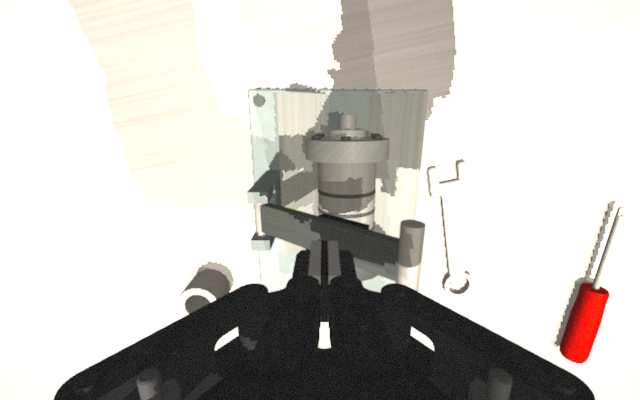

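Arm well past upright (rod at about col 410, clear of the knuckle), still resting on the tips; a little more.

```bash
python3 -m pendant '[{"dp":[0,5,1],"turn":[0,0,0],"grip":-1},{"dp":[0,10,2],"turn":[0,0,0],"grip":-1},{"dp":[0,15,3],"turn":[0,0,0],"grip":-1},{"dp":[0,20,4],"turn":[0,0,0],"grip":-1},{"dp":[0,20,4],"turn":[0,0,0],"grip":-1},{"dp":[0,20,4],"turn":[0,0,0],"grip":-1}]'; python3 -c "
from bench import *;import cv2
d=snapshot('scene');cv2.imwrite('pics/m_s.png',cv2.convertScaleAbs(cv2.resize(d['img'][100:265,250:430],None,fx=3.6,fy=3.6,interpolation=2),alpha=1.7))
d=snapshot('wrist');cv2.imwrite('pics/m_w.png',cv2.convertScaleAbs(d['img'],alpha=1.4))
"
```

```text
clock: 12.15
ee_pos: [0.5781, 0.0571, 0.1543]
tcp_rot: [[-0.98, 0.199, -0.0], [0.199, 0.98, -0.0], [-0.0, -0.0, -1.0]]
contact_force: [0.1, 0.2, -1.0]
gripper_width: -0.002
```

View pics/m_s.png

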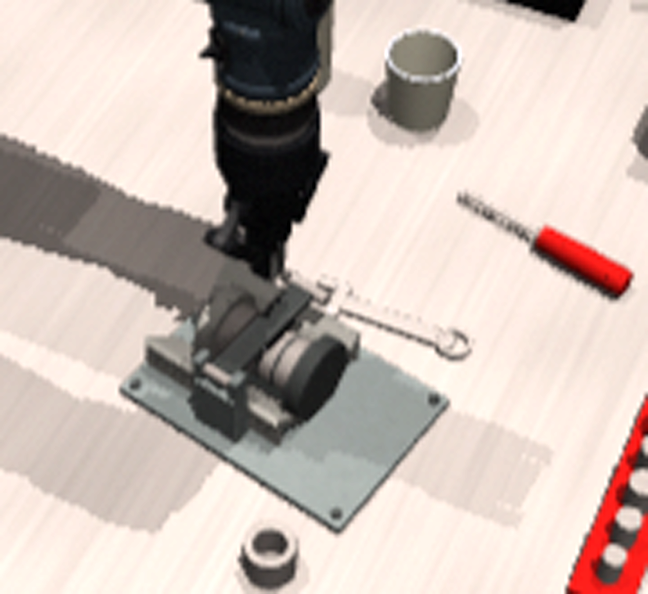

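View pics/m_w.png

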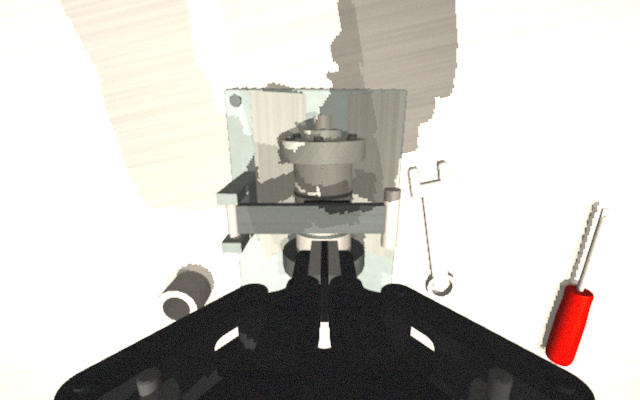

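The keeper has come down level across the waist. Backing off upward, then a last check.

```bash
python3 -m pendant '[{"dp":[0,0,-30],"turn":[0,0,0],"grip":-1},{"dp":[0,0,-65],"turn":[0,0,0],"grip":-1},{"dp":[0,0,-100],"turn":[0,0,0],"grip":-1},{"dp":[-10,50,-110],"turn":[0,0,0],"grip":-1},{"dp":[-10,100,-110],"turn":[0,0,0],"grip":-1},{"dp":[-10,150,-110],"turn":[0,0,0],"grip":-1},{"dp":[-10,200,-110],"turn":[0,0,0],"grip":-1},{"dp":[-10,200,-110],"turn":[0,0,0],"grip":-1},{"dp":[-10,200,-110],"turn":[0,0,0],"grip":-1}]'
python3 - <<'E'
from bench import *;import cv2
from h import *
for n in('scene','top'):
  d=snapshot(n);cv2.imwrite(f'pics/n_{n}.png',d['img'])
a=cv2.imread('pics/n_scene.png')[165:265,270:390];cv2.imwrite('pics/n1.png',cv2.convertScaleAbs(cv2.resize(a,None,fx=6,fy=6,interpolation=2),alpha=1.5))
a=cv2.imread('pics/n_top.png')[150:260,250:380];cv2.imwrite('pics/n2.png',cv2.convertScaleAbs(cv2.resize(a,None,fx=6,fy=5.4,interpolation=2),alpha=1.5))
E
```

```text
clock: 13.38
ee_pos: [0.6277, 0.2507, 0.2641]
tcp_rot: [[-0.98, 0.199, -0.0], [0.199, 0.98, -0.001], [0.0, -0.001, -1.0]]
contact_force: [-0.2, 0.0, -0.5]
gripper_width: -0.003
```

View pics/n1.png

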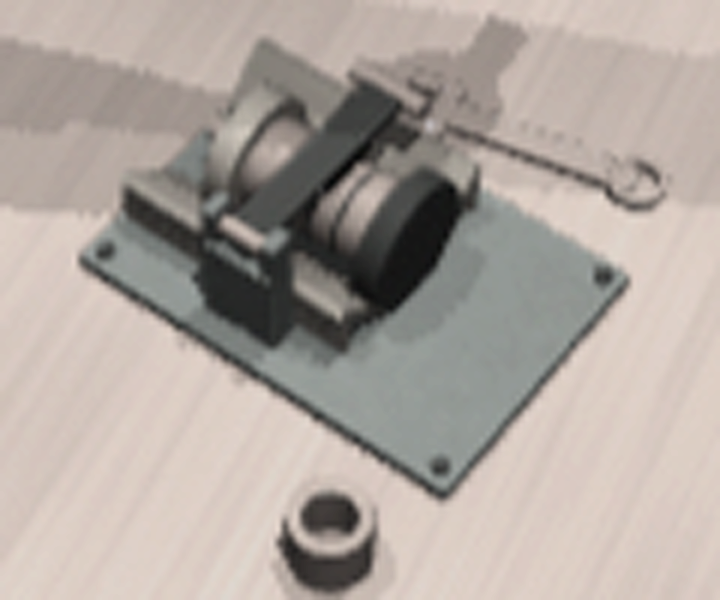

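View pics/n2.png

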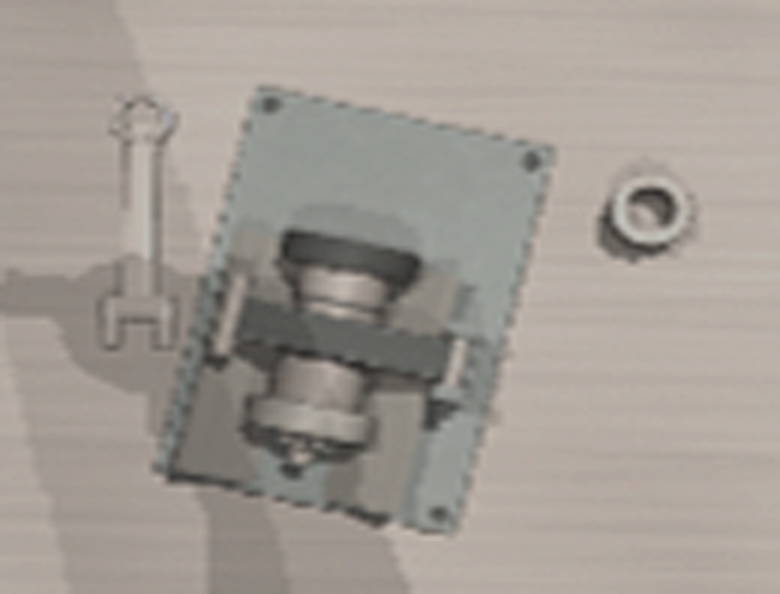

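View pics/n_top.png

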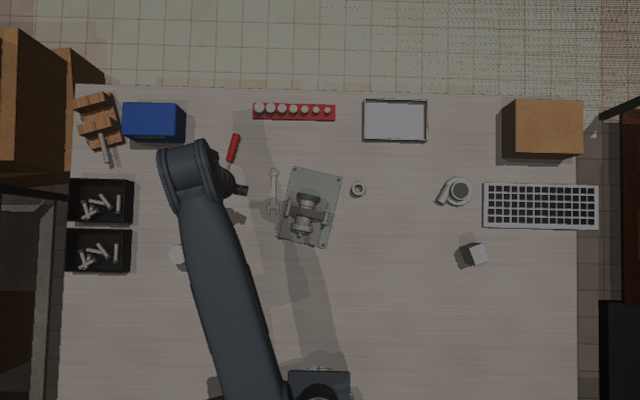

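Run:
```python
from h import *
T=lambda x,y:(250+x/6,150+y/5.4)
S=lambda x,y:(270+x/6,165+y/6)
p,e=tri("top",T(230,313),"scene",S(390,85));q,e2=tri("top",T(456,362),"scene",S(245,232))
print("rod",cr(p),e,"hinge",cr(q),e2)
print("foot L,R",cr(onz("top",*T(284,238),.046)),cr(onz("top",*T(421,262),.046)),"nose",cr(onz("top",*T(293,475),.046)))
```

```text
rod [ 0.02026887 -0.04978591  0.08079427] 0.0037489142012460215 hinge [0.02145648 0.06552579 0.08196601] 0.004086771411577001
foot L,R [-0.02714614 -0.03392239  0.046     ] [-0.02951596  0.03709453  0.046     ] nose [0.10209178 0.00084135 0.046     ]
```

```bash
python3 -c "
from bench import *;s=read_state();print(s['clock'],abs(s['qvel']).max());print(sign_off())"
```

```text
13.475 0.008388864946778662
the job is handed in; nothing more can be done
None
```

The core is lying lengthwise in the trough with the keeper down across its waist. I handed the job in at about 13.5 s; the sign-off reports no verdict.

**What I did:** With the gripper shut, I pushed the core's upper flange from behind until it tipped into the trough by itself. I then pushed the keeper from its open side until it fell onto the waist. Finally I backed the arm off up and to the left, clear of everything.

**Last checks, from the pictures:**
- **Keeper:** its rod and hinge are at nearly the same height (81 and 82 mm), so the arm is level, at about 2.27 rad.
- **Core position:** its middle is about 1–2 mm off the centre line and within about 10 mm of the keeper along the trough. The nose is at cradle x of about 94–102 mm, pointing to +x.
- **Core level:** it looks level, but I judged this by eye and did not measure its height or tilt.
- **Other items:** the bushing and spanner are at the same pixels as at the start, and the carton, housing and screwdriver look unmoved. In the last top picture the arm hides the cup and most of the spray can. The arm passed well above the can, and both look upright in a scene picture taken during the keeper push.
- **Robot:** forces read at the end of each move stayed under about 5 N.

**Disagreements:** the top and scene views differed by about 3–5 mm. The wrist view put the cradle about 4 mm off in y from my first fit. Both are small against the allowed margins. I could not measure the contact force between keeper and core.

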